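# Tray home, roll up in the tongs

### The job

Take the warm bread roll off the bread warmer without crumbs ending up on the counter: first slide the warmer's crumb tray by its red fin fully home into the slot at the foot of the warmer, and only then pick up the tongs, close their jaws on the roll and lift it about 10 cm above the grate. Finish while holding it there, still, in the tongs: do not put it down, never touch the roll with the gripper or drop it, and leave the jar, the bowl and the timer where they stand.

Things in the scene. Friction and masses are not known exactly. Their poses are not given: they have to be found in the camera images.
- warmer: bread warmer, a fixed low steel box 190 x 190 mm, 60 mm tall. Origin: centre of its underside, on the counter; z up. Its own -x side is the front (face at x = -95 mm), with the crumb-tray slot at its foot and two black knobs (10 mm proud, 38 mm up, at y = +-72 mm)
- warmer_slot (a point): middle of the slot's mouth, on the counter at the warmer's front face. The slot runs in along the warmer's +x, its floor is the counter: 16 mm high, 124 mm wide between its walls, widening over its first 20 mm to 144 mm at the mouth
- warmer_home (a point): point on the counter inside the warmer (30 mm in front of the warmer's origin, along its -x) where the tray's origin lies when the tray is fully home; axes as the warmer's
- warmer_grate (a point): centre of the flat black grate on top of the warmer, 60 mm above the counter; the roll stands on this
- tray: loose aluminium crumb tray, 175 to 350 g, flat on the counter: slab 130 mm long (x), 120 mm wide (y), rim 13 mm high. Origin: centre of the slab's underside. +x points to the end that enters the slot. At the -x end a steel fascia (inner face at x = -65 mm, 6 mm thick, 118 mm wide, 32 mm tall) meets the warmer's front face when the tray is home, aligned with the warmer's x
- tray_fin (a point): on the red grip fin of the tray, centre line, 36 mm above the counter (fin: 36 mm long along the tray's x, 12 mm thick across y, from the counter up to 48 mm; its centre is at x = -89 mm, y = 0 in the tray's frame)
- tongs: spring tongs with blue grips, 100 g, 200 mm long, flat on the counter. Origin: midway between the two blue grip panels, at the underside. +x points to the jaws, z up, the arms spread in y. Grip panels: 34 mm long (x), 38 mm tall from the underside, 60 mm over their outer faces at rest; grip them from above across y. Centre of mass within 15 mm of the origin
- tongs_jaws (a point): midway between the jaws, 85 mm ahead of the tongs' origin, 13 mm above their underside. Jaw pads 32 mm long, 26 mm tall from the underside, 5 mm thick. At rest they stand 84 mm apart inside; each mm the grip panels close shuts the jaws by 2 mm: panels 54 mm outside = jaws 72 mm, panels 43 mm = jaws 50 mm (on the roll)
- tong_left: left (+y) arm of the tongs, origin at its hinge at the tail, 85 mm behind the tongs' origin. The two arms move together. Spring: squeezing the grip panels takes about 3.5 N at rest, 5 N at 54 mm over the panels, 7 N at 43 mm
- tong_right: right (-y) arm of the tongs, origin at its hinge at the tail
- roll: small round golden-brown bread roll with a pale cross on top, rigid, 50 mm across, 38 mm tall, 25 to 50 g; origin: centre of its underside, standing on the grate of the warmer
- jar: bystander: jar with red cap, 56 mm across, 75 mm tall; origin centre of its underside
- bowl: bystander: blue bowl, 110 mm across, 50 mm tall; origin centre of its underside
- timer: bystander: white kitchen timer, 30 x 60 x 60 mm, yellow dial; origin centre of its underside
There are look-alikes about, which are no part of the job. Leave any pink, purple or yellow look-alike of the tray alone.

How it is judged:
By the outcome, as a careful person would: the job done as asked, in the order asked, and still so for the second after the job is handed in, while the arm keeps its last pose, push and grip.
It also fails if it takes over 61 s, if anything falls off the work surface, if the arm or the gripper's body presses on something with over 40 N, if the wrist force passes 120 N, or if a joint passes its speed limit or range.

### The arm

A 6-joint arm with a two-finger parallel gripper is mounted at the origin on the work surface. World frame = base frame: x ahead of the robot, y to its left, z up, the work surface at z = 0. Lengths are in m, angles in rad, forces in N, time in s.
With the tool pointing down it reaches from about 0.25 to 0.725 m from the base axis. Payload 4 kg.
Tool frame: the origin (TCP) lies midway between the tips of the shut fingers; the grasp point (between the pads) lies 19 mm behind it (bot.grip_point_offset is the distance from the TCP to the grasp point, in m); z points along the fingers, y is the line along which they close (so a half turn about z gives the same grasp; the last joint's range is limited). The gripper opens to 85 mm and grips with 20 to 120 N. Pads are 22 mm wide; open, the fingers measure 114 mm over their backs; the gripper's body (76 mm by 85 mm) begins 54 mm behind the grasp point. The pads swing forward as they close: fully open they stand 13 mm farther back than shut.
Start: joints at [-1.11, 0.241, 0.005, 1.335, 0, 1.571], TCP at [0.222, -0.448, 0.231] pointing down, gripper open.
Joint ranges: [-2.72, 2.72], [-1.05, 1.87], [-1.09, 1.28], [-1.99, 2.15], [-1.42, 1.44], [-3.14, 3.14]. Speed limits (rad/s): [2.79, 2.79, 3.14, 3.14, 3.14, 3.14].

### API

Orientations are given as a unit quaternion [x, y, z, w].
In Python, from workcell import bot gives the robot as it stands.
- The arm moves only by the tool step_arm, never from a script. Its argument "targets" is text: rows parted by semicolons, each of 7 numbers parted by spaces: the opening, from -1 (shut) to 1 (fully open), so that 0 is half open, then the shift along the world's x, y, z normalised to -1 to 1, where 1 is 0.5 m, then the turn, a rotation vector about the world's x, y, z normalised to -1 to 1, where 1 is pi/4 rad. In form: gripper x y z wx wy wz; .... A call has 1 to 10 rows; each row is the pose to reach, as a shift and turn from the pose commanded when the call began; what a row does not reach only later rows make up. A row lasts 1/12 s, in which the tool goes at most 41.7 mm and 7.16 degrees, less where a joint would pass 70% of its speed; a pose out of reach is approached as far as the arm can. A call with a number of a shift or a turn outside -1 to 1 is refused whole. A call with a gripper value outside its range is refused whole. The fingers move at their own pace and stop on an object; the grip force is fixed at half the most. Time passes only in rows, so rows that repeat a pose let the fingers close. It gives the time, the measured TCP pose, the force, the opening and the grip force at its end, in the units of the state.
- bot.get_obs(): the state, without advancing time (a new reading comes with each control period).
- bot.camera(name): name is "scene" or "top" or "wrist"; returns the picture (400x640x3 uint8, red, green, blue); there is no depth.
- bot.camera_info(name): a dict with "vertical_fov" (degrees; the focal length in pixels is half the picture's height over the tangent of half this angle, whatever the lens; pixels are square), "cx", "cy" (the principal point, pixels), "pose" (4x4, takes a point from camera to world coordinates). Camera axes: x right, y up, looking along -z (the intrinsics and any distortion apply to the point x, -y, -z); pixel columns grow to the right and rows downward; lengths in m; the calibration is good to about 2 mm. A picture is of the moment at which its call begins: read the wrist's pose just before it. camera_info takes no time and is no camera call; for the wrist camera it gives the pose at the moment of the call.
- bot.job_done(): hands the job in; it is judged then, once.
The state is a dict: "clock": time; "joint_pos": joint angles; "joint_vel": joint speeds; "tau": joint torques, N m; "eef_pos": TCP position; "tool_rot": TCP orientation; "ft_force": force on the tool from outside, world axes, zero at the start; "ft_torque": the same for the moment, N m; "grip_width": finger opening in m; "grasp_force": force on a finger pad.
Only numpy, scipy, OpenCV 4.12 (cv2) and the standard library are available. Lean on these libraries where they do the work, as an engineer would, in place of code of your own. Each camera call takes 0.05 s, during which the arm holds its last target. There are 200 camera calls.

## Working session

There is one attempt and no reset: what is moved stays moved. The work goes in short steps, Python scripts to look and compute and a tool call to move; the robot and the scene stay as the last step left them, time stands still between calls to the robot, and variables do not carry over. Pictures are saved under pics/ and viewed, at most 12 in all, crops included, and the job is handed in when it is done.

Besides the shell and the picture viewer there is one more tool, called after "Request:" in YAML: its name, and indented under it one key for each argument. step_arm: Moves the arm, as the interface text tells. Scaled input: -1 to 1 covers 0.5 m each way for a shift and pi/4 rad each way for a turn. Its arguments: {"type":"object","properties":{"targets":{"type":"string"}},"required":["targets"]}

```bash
mkdir -p pics; ls
python3 - <<'E'
from workcell import bot
import cv2
for n in("top","scene"):
    i=bot.camera_info(n); print(n,i)
    cv2.imwrite(f"pics/{n}0.png",cv2.cvtColor(bot.camera(n),cv2.COLOR_RGB2BGR))
o=bot.get_obs();print(o['clock'],o['eef_pos'],o['tool_rot'],o['grip_width'],bot.grip_point_offset)
E
```

```text
pics
top {'vertical_fov': 49.41530004282698, 'cx': 321.94894705294223, 'cy': 202.97466107211162, 'pose': array([[-0.02182973,  0.99402807, -0.1069189 ,  0.408816  ],
       [-0.99961043, -0.01984094,  0.01962953,  0.10984644],
       [ 0.01739093,  0.10730575,  0.99407396,  1.11928864],
       [ 0.        ,  0.        ,  0.        ,  1.        ]])}
scene {'vertical_fov': 56.98895878867555, 'cx': 320.20666765451693, 'cy': 198.51209897702853, 'pose': array([[-0.84986323, -0.36374803,  0.38133956,  0.97281845],
       [ 0.52653782, -0.55566793,  0.64342138,  0.83421022],
       [-0.02214509,  0.74760987,  0.66376884,  0.83471855],
       [ 0.        ,  0.        ,  0.        ,  1.        ]])}
0.1 [ 0.22210398 -0.44736117  0.23053295] [ 9.73570561e-01  2.28384641e-01 -2.08703026e-04 -8.80050559e-04] 0.08571296858485698 0.0187
```

View pics/top0.png

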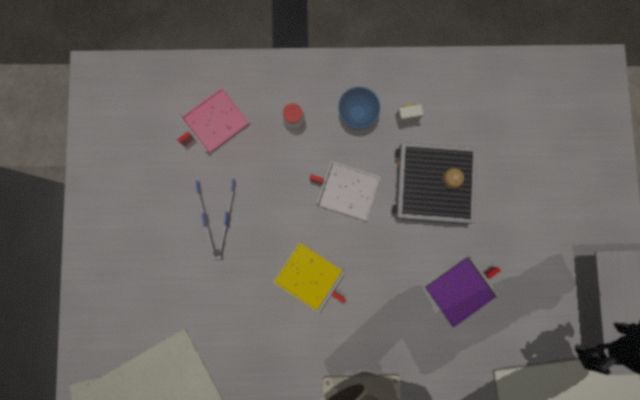

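View pics/scene0.png

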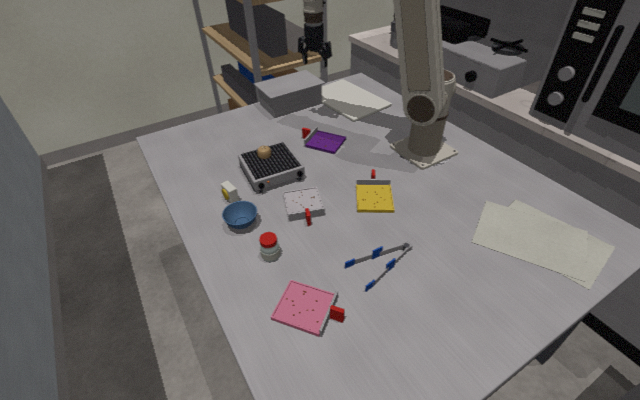

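The top view shows the white tray at (349,191) with its fin at (316,179). The warmer is at (436,184) with knobs on the left side, the roll at (454,178) and the tongs with grips at about (205,218)/(227,218), jaws up. Next I'll enlarge it.

Run:
```python
from workcell import bot
import cv2,numpy as np
im=np.mean([bot.camera("top").astype(float) for _ in range(2)],0).astype('uint8')[...,::-1]
a=cv2.resize(im[135:235,295:485],None,fx=4.2,fy=4.2,interpolation=cv2.INTER_CUBIC)[:, :798]
b=cv2.resize(im[170:270,180:255],None,fx=6,fy=6,interpolation=cv2.INTER_CUBIC)
cv2.imwrite("pics/a.png",np.clip(a*1.4,0,255)); cv2.imwrite("pics/b.png",np.clip(b*1.4,0,255))
```

```text
[ WARN:0@0.608] global loadsave.cpp:1063 imwrite_ Unsupported depth image for selected encoder is fallbacked to CV_8U.
```

View pics/a.png

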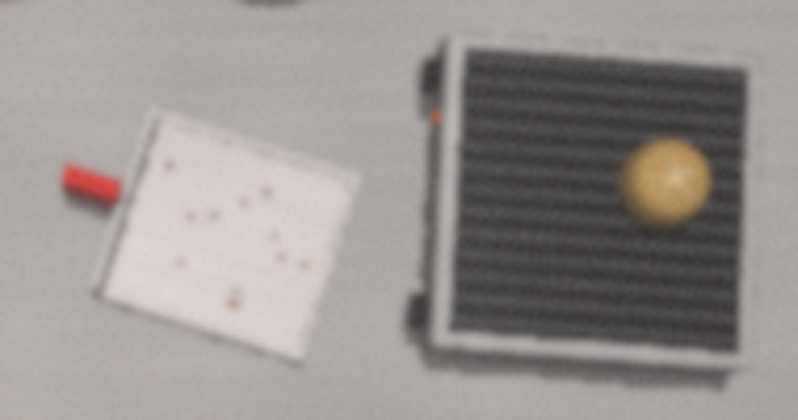

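View pics/b.png

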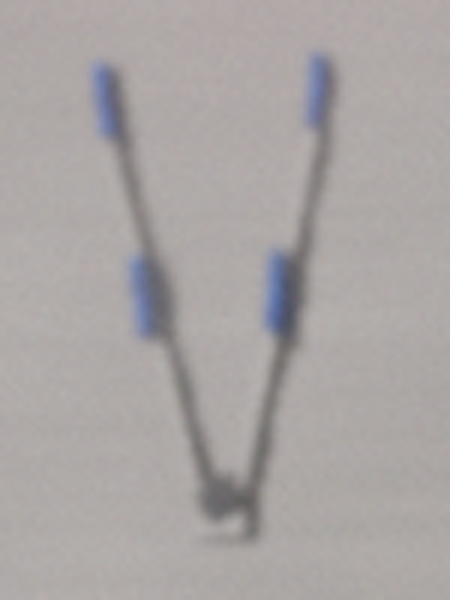

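Crop a has the warmer top corners at (452,36), (748,68), (432,348) and (740,365). The fascia top ends are at (152,108)/(98,296), the far tray corners at (360,178)/(300,360), the fin at (91,183) and the roll at (666,181). Crop b has the grip panels at (145,297)/(279,291), the jaws at (108,100)/(318,91) and the hinge near (228,497).

```bash
cat > h.py <<'E'
from workcell import bot
import numpy as np
from scipy.spatial.transform import Rotation as R
def ray(name,u,v,z,info=None):
    i=info or bot.camera_info(name); f=200/np.tan(np.radians(i['vertical_fov'])/2)
    d=i['pose'][:3,:3]@np.array([(u-i['cx'])/f,-(v-i['cy'])/f,-1]); c=i['pose'][:3,3]
    return c+d*(z-c[2])/d[2]
def st():
    o=bot.get_obs(); r=R.from_quat(o['tool_rot']).as_matrix()
    print(round(o['clock'],2),'p',o['eef_pos'].round(4),'yaxis deg',np.degrees(np.arctan2(r[1,1],r[0,1])).round(2),'z',r[:,2].round(3),'F',o['ft_force'].round(1),'w',round(float(o['grip_width']),4),'g',o['grasp_force'],'q',o['joint_pos'].round(2))
E
python3 - <<'E'
from h import *
A=lambda x,y,z:ray("top",295+(x+.5)/4.2-.5,135+(y+.5)/4.2-.5,z)
B=lambda x,y,z:ray("top",180+(x+.5)/6-.5,170+(y+.5)/6-.5,z)
for n,p in dict(w1=A(452,36,.06),w2=A(748,68,.06),w3=A(432,348,.06),w4=A(740,365,.06),f1=A(152,108,.032),f2=A(98,296,.032),t1=A(360,178,.013),t2=A(300,360,.013),fin=A(91,183,.048),finL=A(64,176,.048),finR=A(120,190,.048),roll=A(666,181,.075),gl=B(145,297,.038),gr=B(279,291,.038),jl=B(108,100,.026),jr=B(318,91,.026),hinge=B(228,497,.02)).items(): print(n,p.round(4))
st()
print(bot.camera_info("wrist"))
E
```

```text
w1 [ 0.6688 -0.1148  0.06  ]
w2 [ 0.6463 -0.2907  0.06  ]
w3 [ 0.4833 -0.0953  0.06  ]
w4 [ 0.4697 -0.2755  0.06  ]
f1 [0.6344 0.0635 0.032 ]
f2 [0.5206 0.0985 0.032 ]
t1 [ 0.5923 -0.0643  0.013 ]
t2 [ 0.481  -0.0236  0.013 ]
fin [0.5865 0.1015 0.048 ]
finL [0.591  0.1174 0.048 ]
finR [0.5819 0.0843 0.048 ]
roll [ 0.5768 -0.233   0.075 ]
gl [0.4908 0.3826 0.038 ]
gr [0.4921 0.3274 0.038 ]
jl [0.5752 0.4017 0.026 ]
jr [0.5773 0.3136 0.026 ]
hinge [0.4078 0.3521 0.02  ]
0.2 p [ 0.2221 -0.4475  0.2307] yaxis deg -63.6 z [-0.001  0.001 -1.   ] F [ 0.4 -0.3  0.5] w 0.0851 g 0.0 q [-1.11  0.24  0.    1.34 -0.    1.57]
{'vertical_fov': 58.03448190711382, 'cx': 322.61371720962245, 'cy': 202.7504159303954, 'pose': array([[ 0.44407297,  0.85509009,  0.26761938,  0.29020167],
       [-0.89598858,  0.42443832,  0.13060081, -0.41406533],
       [-0.00191247, -0.2977802 ,  0.95463254,  0.3735898 ],
       [ 0.        ,  0.        ,  0.        ,  1.        ]])}
```

Request:
step_arm:
  targets: "1 0.5 0.5 0 0 0 1;1 0.5 0.5 0 0 0 1;1 0.5 0.5 0 0 0 1;1 0.5 0.5 0 0 0 1;1 0.5 0.5 0 0 0 1;1 0.5 0.5 0 0 0 1;1 0.5 0.5 0 0 0 1;1 0.5 0.5 0 0 0 1;1 0.5 0.5 0 0 0 1;1 0.5 0.5 0 0 0 1"

```text
clock: 1.03
eef_pos: [0.475, -0.1945, 0.2308]
tool_rot: [0.81, 0.586, 0.001, -0.0]
ft_force: [-0.2, -0.0, 0.7]
grip_width: 0.0855
grasp_force: 0.0
```

```bash
python3 -c "
from h import *
st()"
```

```text
1.03 p [ 0.475  -0.1945  0.2308] yaxis deg -18.24 z [ 0.001  0.001 -1.   ] F [-0.2 -0.   0.7] w 0.0855 g 0.0 q [-0.39  0.27  0.04  1.34  0.    1.5 ]
```

Request:
step_arm:
  targets: "1 0.222 0.59 -0.1 0 0 0.03;1 0.222 0.59 -0.1 0 0 0.03;1 0.222 0.59 -0.1 0 0 0.03;1 0.222 0.59 -0.1 0 0 0.03;1 0.222 0.59 -0.1 0 0 0.03;1 0.222 0.59 -0.1 0 0 0.03;1 0.222 0.59 -0.1 0 0 0.03;1 0.222 0.59 -0.1 0 0 0.03;1 0.222 0.59 -0.1 0 0 0.03;1 0.222 0.59 -0.1 0 0 0.03"

```text
clock: 1.87
eef_pos: [0.5829, 0.0977, 0.1802]
tool_rot: [0.804, 0.594, -0.001, -0.0]
ft_force: [0.4, -0.4, 0.1]
grip_width: 0.0854
grasp_force: 0.0
```

```bash
python3 -c "
from h import *
import cv2,pickle
st(); i=bot.camera_info('wrist'); im=bot.camera('wrist'); pickle.dump(i,open('w1.pkl','wb'))
cv2.imwrite('pics/w1.png',np.clip(cv2.resize(im[...,::-1],(800,500))*1.3,0,255).astype('uint8'))"
```

```text
1.87 p [0.5829 0.0977 0.1802] yaxis deg -17.12 z [-0.002 -0.001 -1.   ] F [ 0.4 -0.4  0.1] w 0.0854 g 0.0 q [ 0.17  0.45  0.17  1.29 -0.    2.04]
```

View pics/w1.png

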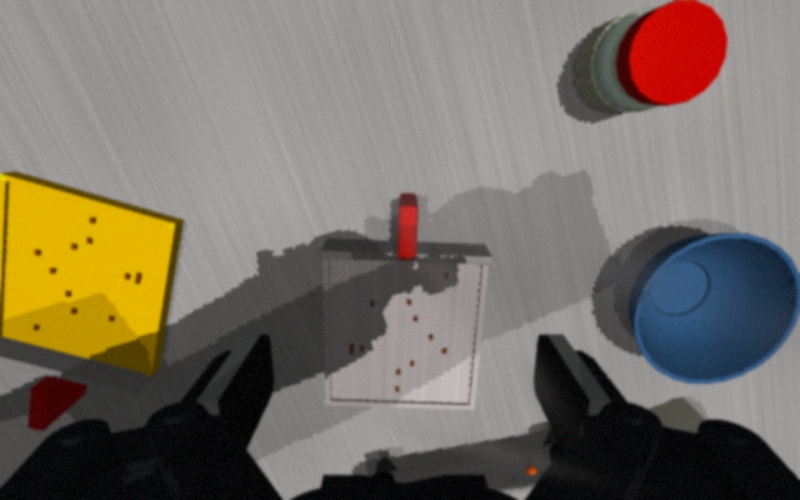

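The wrist view has the fin's top face running from (408,206) to (407,258). The fascia top ends are at about (326,258)/(490,258) and the far tray corners at about (328,403)/(473,407).

```bash
python3 -c "
from h import *
import pickle
i=pickle.load(open('w1.pkl','rb'))
for n,x,y,z in [('finO',408,206,.048),('finI',407,258,.048),('fa',326,259,.032),('fb',490,260,.032),('ta',328,403,.013),('tb',473,407,.013)]: print(n,ray('wrist',x*.8,y*.8,z,i).round(4))"
```

```text
finO [0.5913 0.1168 0.048 ]
finI [0.5808 0.0846 0.048 ]
fa [0.5266 0.0951 0.032 ]
fb [0.6329 0.0616 0.032 ]
ta [ 0.4811 -0.0249  0.013 ]
tb [ 0.5916 -0.0628  0.013 ]
```

Request:
step_arm:
  targets: "1 0.007 0.01 -0.1 0 0 -0.02;1 0.007 0.01 -0.16 0 0 -0.02;1 0.007 0.01 -0.22 0 0 -0.02;1 0.007 0.01 -0.28 0 0 -0.02;1 0.007 0.01 -0.32 0 0 -0.02;1 0.007 0.01 -0.32 0 0 -0.02;-0.9 0.007 0.01 -0.32 0 0 -0.02;-0.9 0.007 0.01 -0.32 0 0 -0.02;-0.9 0.007 0.01 -0.32 0 0 -0.02;-0.9 0.007 0.01 -0.32 0 0 -0.02"

```text
clock: 2.75
eef_pos: [0.5885, 0.102, 0.0236]
tool_rot: [0.81, 0.587, 0.002, 0.001]
ft_force: [-0.3, 0.4, -1.0]
grip_width: 0.0386
grasp_force: 0.0
```

Request:
step_arm:
  targets: "-0.9 0 0 0 0 0 0;-0.9 0 0 0 0 0 0;-0.9 0 0 0 0 0 0;-0.9 0 0 0 0 0 0;-0.9 0 0 0 0 0 0;-0.9 0 0 0 0 0 0"

```text
clock: 3.25
eef_pos: [0.5877, 0.1024, 0.0226]
tool_rot: [0.81, 0.587, 0.001, 0.001]
ft_force: [-0.2, -0.2, 5.8]
grip_width: 0.011
grasp_force: 59.8
```

```bash
python3 -c "
from h import *
st()"
```

```text
3.25 p [0.5877 0.1024 0.0226] yaxis deg -18.13 z [ 0.002  0.    -1.   ] F [-0.2 -0.2  5.8] w 0.011 g 59.751067757606506 q [ 0.17  0.59 -0.04  0.94 -0.    2.06]
```

Request:
step_arm:
  targets: "-0.9 0.004 -0.013 0 0 0 0.07;-0.9 0.008 -0.026 0 0 0 0.14;-0.9 0.012 -0.039 0 0 0 0.2;-0.9 0.0166 -0.052 0 0 0 0.27;-0.9 0.0166 -0.052 0 0 0 0.27;-0.9 0.0166 -0.052 0 0 0 0.27"

```text
clock: 3.75
eef_pos: [0.5961, 0.076, 0.0226]
tool_rot: [0.743, 0.669, 0.001, 0.001]
ft_force: [-0.5, -0.6, 6.3]
grip_width: 0.0112
grasp_force: 59.8
```

```bash
python3 -c "
from h import *
import cv2,pickle
st(); i=bot.camera_info('wrist'); im=bot.camera('wrist'); t=bot.camera('top'); pickle.dump(i,open('w2.pkl','wb'))
a=cv2.resize(im[...,::-1],(800,500))
b=cv2.resize(t[140:240,300:500,::-1],(800,400),interpolation=cv2.INTER_CUBIC)
cv2.imwrite('pics/w2.png',np.clip(a*1.6,0,255).astype('uint8'));cv2.imwrite('pics/t2.png',np.clip(b*1.5,0,255).astype('uint8'))"
```

```text
3.75 p [0.5961 0.076  0.0226] yaxis deg -5.99 z [ 0.002 -0.    -1.   ] F [-0.5 -0.6  6.3] w 0.0112 g 59.80079233646393 q [ 0.13  0.6  -0.02  0.95 -0.    1.8 ]
```

View pics/t2.png

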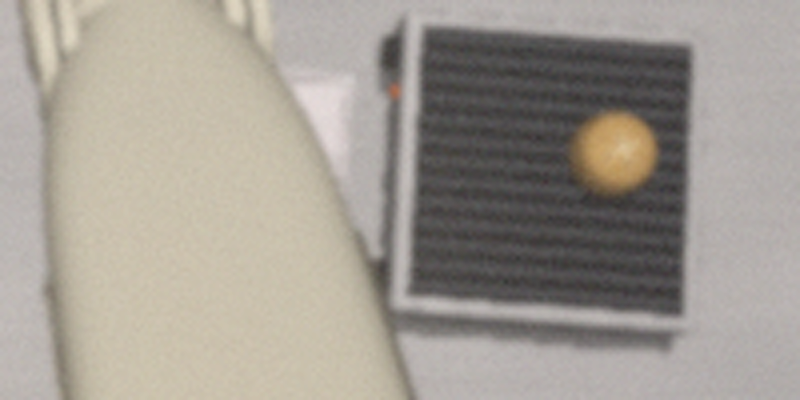

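The warmer top corners are at (406,13), (692,42), (390,312) and (686,328). The tray's leading corner (higher x) is at (355,75).

```bash
python3 -c "
from h import *
A=lambda x,y,z:ray('top',300+(x+.5)/4-.5,140+(y+.5)/4-.5,z)
w=[A(406,13,.06),A(692,42,.06),A(390,312,.06),A(686,328,.06)];print(np.round(w,4))
t=A(355,75,.013);k1=A(391,50,.038);r=A(617,152,.08);print(t.round(4),r.round(4))
ang=np.radians(-96);ux=np.array([np.cos(ang),np.sin(ang)]);uy=np.array([-ux[1],ux[0]])
for p in w+[t,r,np.array([.5961,.0760])]: print((p[:2]@ux).round(4),(p[:2]@uy).round(4))
for a,b in((0,1),(2,3),(2,0),(3,1)): d=w[b]-w[a];print(np.degrees(np.arctan2(d[1],d[0])).round(1))
"
```

```text
[[ 0.6697 -0.112   0.06  ]
 [ 0.6481 -0.2906  0.06  ]
 [ 0.483  -0.0945  0.06  ]
 [ 0.4694 -0.2763  0.06  ]]
[ 0.6408 -0.087   0.013 ] [ 0.5762 -0.233   0.08  ]
0.0414 0.6777
0.2212 0.6749
0.0435 0.4902
0.2257 0.4957
0.0195 0.6464
0.1715 0.5974
-0.1379 0.5849
-96.9
-94.3
-5.4
-4.6
```

View pics/w2.png

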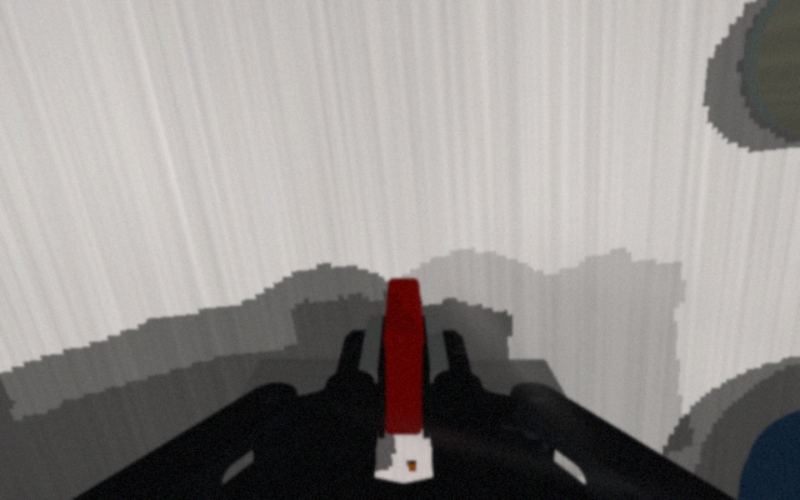

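Request:
step_arm:
  targets: "-0.9 -0.002 -0.02 0 0 0 0.01;-0.9 -0.004 -0.04 0 0 0 0.01;-0.9 -0.006 -0.06 0 0 0 0.01;-0.9 -0.008 -0.08 0 0 0 0.01;-0.9 -0.009 -0.09 0 0 0 0.01;-0.9 -0.009 -0.09 0 0 0 0.01"

```text
clock: 4.35
eef_pos: [0.5917, 0.0308, 0.0226]
tool_rot: [0.741, 0.672, 0.001, 0.001]
ft_force: [0.4, 0.4, 6.4]
grip_width: 0.0106
grasp_force: 59.7
```

Request:
step_arm:
  targets: "-0.9 -0.002 -0.02 0 0 0 0;-0.9 -0.004 -0.04 0 0 0 0;-0.9 -0.006 -0.06 0 0 0 0;-0.9 -0.006 -0.06 0 0 0 0"

```text
clock: 4.68
eef_pos: [0.5887, 0.0002, 0.0226]
tool_rot: [0.741, 0.672, 0.001, 0.001]
ft_force: [-0.3, -0.1, 5.6]
grip_width: 0.0109
grasp_force: 59.8
```

```bash
python3 -c "
from h import *
st();print(bot.get_obs()['ft_torque'])"
```

```text
4.68 p [5.887e-01 2.000e-04 2.260e-02] yaxis deg -5.58 z [ 0.003  0.    -1.   ] F [-0.3 -0.1  5.6] w 0.0109 g 59.77469444274902 q [ 0.    0.58 -0.06  0.93  0.    1.67]
[-0.144674    0.16581817  0.03628771]
```

Request:
step_arm:
  targets: "-0.9 -0.002 -0.02 0 0 0 0;-0.9 -0.004 -0.04 0 0 0 0;-0.9 -0.006 -0.06 0 0 0 0;-0.9 -0.007 -0.07 0 0 0 0;-0.9 -0.007 -0.07 0 0 0 0"

```text
clock: 5.1
eef_pos: [0.5852, -0.0343, 0.0226]
tool_rot: [0.741, 0.672, 0.001, 0.001]
ft_force: [-0.6, 1.0, 5.1]
grip_width: 0.0111
grasp_force: 59.8
```

Request:
step_arm:
  targets: "-0.9 -0.002 -0.02 0 0 0 0;-0.9 -0.004 -0.04 0 0 0 0;-0.9 -0.005 -0.05 0 0 0 0;-0.9 -0.005 -0.05 0 0 0 0"

```text
clock: 5.43
eef_pos: [0.5828, -0.0592, 0.0226]
tool_rot: [0.741, 0.672, 0.001, 0.001]
ft_force: [0.7, 1.8, 6.4]
grip_width: 0.0108
grasp_force: 59.8
```

Request:
step_arm:
  targets: "-0.9 -0.001 -0.008 0 0 0 0;-0.9 -0.0015 -0.016 0 0 0 0;-0.9 -0.0015 -0.016 0 0 0 0"

```text
clock: 5.68
eef_pos: [0.5821, -0.0664, 0.0226]
tool_rot: [0.74, 0.672, 0.002, 0.0]
ft_force: [0.2, 2.7, 5.3]
grip_width: 0.0111
grasp_force: 59.8
```

Continuing in small steps until there is contact force.

Request:
step_arm:
  targets: "-0.9 -0.0005 -0.005 0 0 0 0;-0.9 -0.001 -0.01 0 0 0 0;-0.9 -0.001 -0.01 0 0 0 0"

```text
clock: 5.93
eef_pos: [0.5816, -0.071, 0.0226]
tool_rot: [0.74, 0.672, 0.002, 0.0]
ft_force: [0.1, 3.5, 6.2]
grip_width: 0.0109
grasp_force: 59.8
```

Request:
step_arm:
  targets: "-0.9 0 -0.004 0 0 0 0;-0.9 -0.0005 -0.006 0 0 0 0;-0.9 -0.0005 -0.006 0 0 0 0"

```text
clock: 6.18
eef_pos: [0.5814, -0.0738, 0.0226]
tool_rot: [0.74, 0.673, 0.002, 0.0]
ft_force: [0.2, 4.5, 6.2]
grip_width: 0.0109
grasp_force: 59.9
```

Request:
step_arm:
  targets: "-0.9 0 -0.003 0 0 0 0;-0.9 0 -0.004 0 0 0 0;-0.9 0 -0.004 0 0 0 0"

```text
clock: 6.43
eef_pos: [0.5813, -0.0755, 0.0226]
tool_rot: [0.74, 0.673, 0.002, -0.0]
ft_force: [0.5, 4.6, 5.3]
grip_width: 0.0111
grasp_force: 59.9
```

Request:
step_arm:
  targets: "-0.9 0 -0.004 0 0 0 0;-0.9 -0.001 -0.006 0 0 0 0;-0.9 -0.001 -0.006 0 0 0 0"

```text
clock: 6.68
eef_pos: [0.5811, -0.0783, 0.0226]
tool_rot: [0.74, 0.673, 0.002, 0.0]
ft_force: [0.6, 6.1, 6.1]
grip_width: 0.0108
grasp_force: 59.7
```

Request:
step_arm:
  targets: "-0.9 0 -0.004 0 0 0 0;-0.9 0 -0.006 0 0 0 0;-0.9 0 -0.006 0 0 0 0"

```text
clock: 6.93
eef_pos: [0.5809, -0.0785, 0.0226]
tool_rot: [0.739, 0.674, 0.004, -0.002]
ft_force: [0.0, 12.6, 7.5]
grip_width: 0.0112
grasp_force: 60.0
```

Request:
step_arm:
  targets: "-0.9 0 -0.004 0 0 0 0;-0.9 -0.001 -0.006 0 0 0 0;-0.9 -0.001 -0.006 0 0 0 0"

```text
clock: 7.18
eef_pos: [0.5809, -0.0785, 0.0226]
tool_rot: [0.738, 0.674, 0.006, -0.004]
ft_force: [1.6, 20.4, 5.8]
grip_width: 0.0112
grasp_force: 59.9
```

Request:
step_arm:
  targets: "-0.9 0.0005 0.004 0 0 0 0;-0.9 0.0005 0.007 0 0 0 0;-0.9 0.0005 0.007 0 0 0 0;0 0.0005 0.007 0 0 0 0;0 0.0005 0.007 0 0 0 0;0 0.0005 0.007 0 0 0 0;0 0.0005 0.007 0 0 0 0;0 0.0005 0.007 0 0 0 0"

```text
clock: 7.85
eef_pos: [0.579, -0.0828, 0.021]
tool_rot: [0.741, 0.672, -0.0, -0.0]
ft_force: [0.6, 0.3, -0.5]
grip_width: 0.0425
grasp_force: 0.0
```

Request:
step_arm:
  targets: "0 0 0 0.06 0 0 0;0 0 0 0.12 0 0 0;0 0 0 0.2 0 0 0;0 0 0 0.28 0 0 0;0 0.02 0.2 0.28 0 0 0;0 0.02 0.3 0.28 0 0 0;0 0.02 0.3 0.28 0 0 0;0 0.02 0.3 0.28 0 0 0;0 0.02 0.3 0.28 0 0 0"

```text
clock: 8.6
eef_pos: [0.5894, 0.0725, 0.1612]
tool_rot: [0.738, 0.674, 0.001, -0.001]
ft_force: [0.3, -0.4, -0.8]
grip_width: 0.0423
grasp_force: 0.0
```

```bash
python3 -c "
from h import *
import cv2,pickle
st(); i=bot.camera_info('wrist'); im=bot.camera('wrist'); pickle.dump(i,open('w3.pkl','wb'))
s=bot.camera('scene')[130:230,210:350]
a=cv2.resize(im[150:,100:540,::-1],(800,455));b=cv2.resize(s[...,::-1],(196,140))
a[:140,-196:]=b
cv2.imwrite('pics/w3.png',np.clip(a*1.5,0,255).astype('uint8'))"
```

```text
8.6 p [0.5894 0.0725 0.1612] yaxis deg -5.2 z [ 0.     0.002 -1.   ] F [ 0.3 -0.4 -0.8] w 0.0423 g 0.0 q [0.12 0.46 0.14 1.25 0.   1.78]
```

View pics/w3.png

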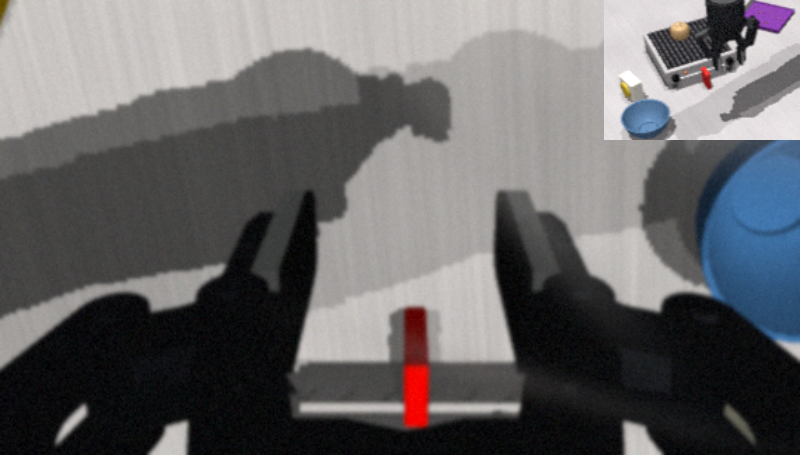

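Request:
step_arm:
  targets: "1 -0.02 0.06 0.06 0 0 0.16;1 -0.04 0.12 0.06 0 0 0.32;1 -0.06 0.18 0.06 0 0 0.48;1 -0.08 0.24 0.06 0 0 0.64;1 -0.1 0.3 0.06 0 0 0.8;1 -0.12 0.36 0.06 0 0 0.96;1 -0.14 0.42 0.06 0 0 1;1 -0.16 0.48 0.06 0 0 1;1 -0.18 0.54 0.06 0 0 1;1 -0.196 0.565 0.06 0 0 1"

```text
clock: 9.53
eef_pos: [0.4912, 0.3519, 0.191]
tool_rot: [0.427, 0.904, 0.0, -0.0]
ft_force: [-0.5, -0.0, 0.7]
grip_width: 0.0853
grasp_force: 0.0
```

Request:
step_arm:
  targets: "1 0 0 0 0 0 0.16;1 0 0 0 0 0 0.32;1 0 0 0 0 0 0.48;1 0 0 0 0 0 0.64;1 0 0 0 0 0 0.8;1 0 0 0 0 0 0.96;1 0 0 0 0 0 1;1 0 0 0 0 0 1"

```text
clock: 10.2
eef_pos: [0.4921, 0.3482, 0.1911]
tool_rot: [0.049, 0.999, -0.001, -0.0]
ft_force: [0.4, 0.2, -0.0]
grip_width: 0.0859
grasp_force: 0.0
```

Request:
step_arm:
  targets: "1 0 0 0 0 0 0.15;1 0 0 0 0 0 0.15;1 0 0 0 0 0 0.15"

```text
clock: 10.45
eef_pos: [0.4918, 0.3491, 0.1912]
tool_rot: [-0.008, 1.0, -0.0, -0.0]
ft_force: [0.3, 0.3, 0.0]
grip_width: 0.0855
grasp_force: 0.0
```

```bash
python3 -c "
from h import *
import cv2,pickle
st(); i=bot.camera_info('wrist'); im=bot.camera('wrist'); pickle.dump(i,open('w4.pkl','wb'))
s=bot.camera('scene')[135:235,210:350,::-1];t=bot.camera('top')[140:230,350:490,::-1]
a=np.clip(cv2.resize(im[...,::-1],(800,500))*1.5,0,255).astype('uint8')
b=np.hstack([cv2.resize(s,(400,286),interpolation=cv2.INTER_CUBIC),cv2.resize(t,(400,286),interpolation=cv2.INTER_CUBIC)])
b=np.clip(b*1.4,0,255).astype('uint8')
cv2.imwrite('pics/w4.png',a);cv2.imwrite('pics/t4.png',b)"
```

```text
10.45 p [0.4918 0.3491 0.1912] yaxis deg 90.92 z [-0. -0. -1.] F [0.3 0.3 0. ] w 0.0855 g 0.0 q [ 0.62  0.47  0.22  1.33 -0.    0.6 ]
```

View pics/w4.png

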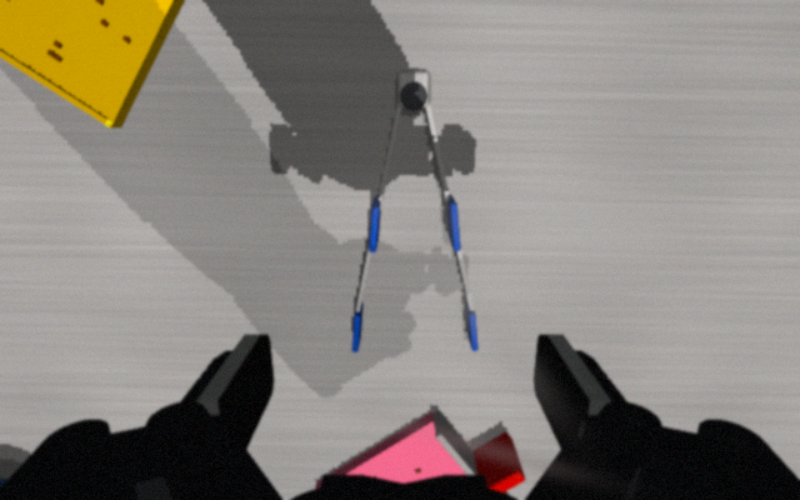

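View pics/t4.png

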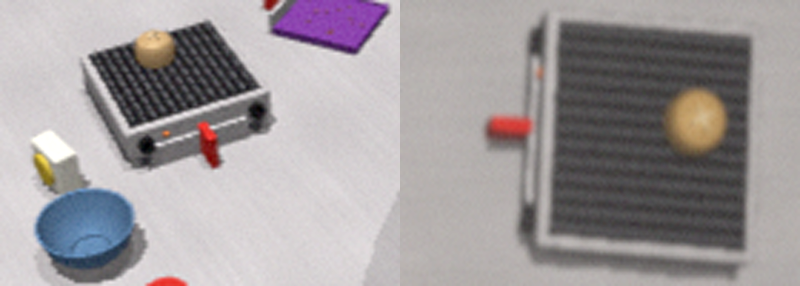

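The tray is home, with its fascia flush on the front. In the wrist view the grip panels are at about (376,224)/(453,224), the jaws at (358,328)/(472,328) and the hinge at (413,95).

```bash
python3 -c "
from h import *
import pickle
i=pickle.load(open('w4.pkl','rb'))
P={n:ray('wrist',x*.8,y*.8,z,i) for n,x,y,z in [('gl',376,223,.038),('gr',453,223,.038),('jl',357,328,.026),('jr',473,328,.026),('h',413,95,.03)]}
for n in P: print(n,P[n].round(4))
g=(P['gl']+P['gr'])/2;j=(P['jl']+P['jr'])/2;d=j-g;print(g,j,np.linalg.norm(d[:2]),np.degrees(np.arctan2(d[1],d[0])),i['pose'][:3,3])
A=lambda x,y,z:ray('top',350+x*140/400,140+y*90/286,z)
print(A(297,121,.08),A(304,118,.098))"
```

```text
gl [0.4867 0.3305 0.038 ]
gr [0.4859 0.3824 0.038 ]
jl [0.5712 0.3152 0.026 ]
jr [0.5699 0.4028 0.026 ]
h [0.4046 0.3538 0.03  ]
[0.48628344 0.35642519 0.038     ] [0.57055732 0.35902813 0.026     ] 0.08431407052892377 1.7691139085114518 [0.41512314 0.34760705 0.33408696]
[ 0.57510514 -0.23317131  0.08      ] [ 0.57439677 -0.2332465   0.098     ]
```

Request:
step_arm:
  targets: "1 -0.006 0.014 -0.08 0 0 0.02;1 -0.006 0.014 -0.15 0 0 0.02;1 -0.006 0.014 -0.22 0 0 0.02;1 -0.006 0.014 -0.28 0 0 0.02;1 -0.006 0.014 -0.33 0 0 0.02;1 -0.006 0.014 -0.36 0 0 0.02;1 -0.006 0.014 -0.378 0 0 0.02;1 -0.006 0.014 -0.378 0 0 0.02;1 -0.006 0.014 -0.378 0 0 0.02"

```text
clock: 11.35
eef_pos: [0.4886, 0.3573, 0.0025]
tool_rot: [-0.018, 1.0, -0.0, 0.0]
ft_force: [0.2, 0.6, -0.3]
grip_width: 0.0852
grasp_force: 0.0
```

Request:
step_arm:
  targets: "0.5 0 0 0 0 0 0;0.4 0 0 0 0 0 0;0.3 0 0 0 0 0 0;0.26 0 0 0 0 0 0;0.26 0 0 0 0 0 0;0.26 0 0 0 0 0 0;0.26 0 0 0 0 0 0"

```text
clock: 11.93
eef_pos: [0.4901, 0.3584, 0.005]
tool_rot: [-0.018, 1.0, 0.001, 0.002]
ft_force: [0.4, -0.2, 4.4]
grip_width: 0.0542
grasp_force: 6.1
```

```bash
python3 -c "
from h import *
st()"
```

```text
11.93 p [0.4901 0.3584 0.005 ] yaxis deg 92.1 z [ 0.004  0.003 -1.   ] F [ 0.4 -0.2  4.4] w 0.0542 g 6.086333734201617 q [ 0.63  0.63 -0.03  0.91 -0.    0.59]
```

Request:
step_arm:
  targets: "0.26 0 0 0.01 0 0 0;0.26 0 0 0.03 0 0 0;0.26 0 0 0.06 0 0 0;0.26 0 0 0.1 0 0 0;0.26 0 0 0.15 0 0 0;0.26 0 0 0.2 0 0 0;0.26 0 0 0.25 0 0 0;0.26 0 0 0.3 0 0 0;0.26 0 0 0.32 0 0 0;0.26 0 0 0.32 0 0 0"

```text
clock: 12.77
eef_pos: [0.4901, 0.3584, 0.1664]
tool_rot: [-0.018, 1.0, 0.002, 0.003]
ft_force: [0.4, -0.2, -0.4]
grip_width: 0.0538
grasp_force: 4.4
```

```bash
python3 -c "
from h import *
import cv2,pickle
st(); i=bot.camera_info('wrist'); im=bot.camera('wrist'); pickle.dump(i,open('w5.pkl','wb'))
a=np.clip(im[...,::-1]*1.4,0,255).astype('uint8'); cv2.imwrite('pics/w5.png',a)
hsv=cv2.cvtColor(im,cv2.COLOR_RGB2HSV);m=cv2.inRange(hsv,(105,150,40),(130,255,255))
n,l,s,c=cv2.connectedComponentsWithStats(m)
for k in range(1,n):
  if s[k,4]>60: print(s[k],c[k].round(1))"
```

```text
12.77 p [0.4901 0.3584 0.1664] yaxis deg 92.1 z [ 0.006  0.004 -1.   ] F [ 0.4 -0.2 -0.4] w 0.0538 g 4.353329563382431 q [0.63 0.48 0.18 1.27 0.   0.59]
[ 250  237   24  119 1653] [259.4 302.2]
[ 372  273   26   82 1244] [386.  311.9]
```

Request:
step_arm:
  targets: "0.26 0 -0.03 0 0 0 0;0.26 0 -0.09 0 0 0 0;0.26 0 -0.15 0 0 0 0;0.26 0 -0.21 0 0 0 0;0.26 0 -0.27 0 0 0 0;0.26 0 -0.33 0 0 0 0;0.26 0 -0.39 0 0 0 0;0.26 0 -0.45 0 0 0 0;0.26 0 -0.51 0 0 0 0;0.26 0 -0.57 0 0 0 0"

```text
clock: 13.65
eef_pos: [0.4866, 0.0705, 0.1601]
tool_rot: [-0.018, 1.0, -0.0, -0.002]
ft_force: [0.2, -1.2, -1.2]
grip_width: 0.0539
grasp_force: 4.3
```

Request:
step_arm:
  targets: "0.26 0 -0.06 0 0 0 0;0.26 0.002 -0.12 0 0 0 0;0.26 0.004 -0.18 0 0 0 0;0.26 0.004 -0.24 0 0 0 0;0.26 0.004 -0.3 0 0 0 0;0.26 0.004 -0.36 0 0 0 0;0.26 0.004 -0.42 0 0 0 0;0.26 0.004 -0.48 0 0 0 0;0.26 0.004 -0.53 0 0 0 0;0.26 0.004 -0.56 0 0 0 0"

```text
clock: 14.48
eef_pos: [0.4887, -0.21, 0.1598]
tool_rot: [-0.017, 1.0, 0.0, -0.002]
ft_force: [0.4, -0.7, -0.8]
grip_width: 0.054
grasp_force: 4.3
```

Request:
step_arm:
  targets: "0.26 0 -0.03 0 0 0 0;0.26 0 -0.058 0 0 0 0;0.26 0 -0.058 0 0 0 0;0.26 0 -0.058 0 0 0 0"

```text
clock: 14.82
eef_pos: [0.4895, -0.2369, 0.1608]
tool_rot: [-0.018, 1.0, 0.001, -0.001]
ft_force: [-0.7, 0.6, -2.1]
grip_width: 0.0539
grasp_force: 4.3
```

```bash
python3 -c "
from h import *
import cv2,pickle
st(); i=bot.camera_info('wrist'); im=bot.camera('wrist'); pickle.dump(i,open('w6.pkl','wb'))
s=bot.camera('scene')[60:220,190:370,::-1]
a=im[130:,200:440,::-1]
b=np.hstack([cv2.resize(a,(400,450)),cv2.resize(s,(400,356))[:450] if 0 else cv2.copyMakeBorder(cv2.resize(s,(400,356)),0,94,0,0,0)])
cv2.imwrite('pics/w6.png',np.clip(b*1.5,0,255).astype('uint8'))"
```

```text
14.82 p [ 0.4895 -0.2369  0.1608] yaxis deg 92.03 z [-0.002  0.002 -1.   ] F [-0.7  0.6 -2.1] w 0.0539 g 4.339945070551039 q [-0.45  0.37 -0.    1.2   0.   -0.49]
```

View pics/w6.png

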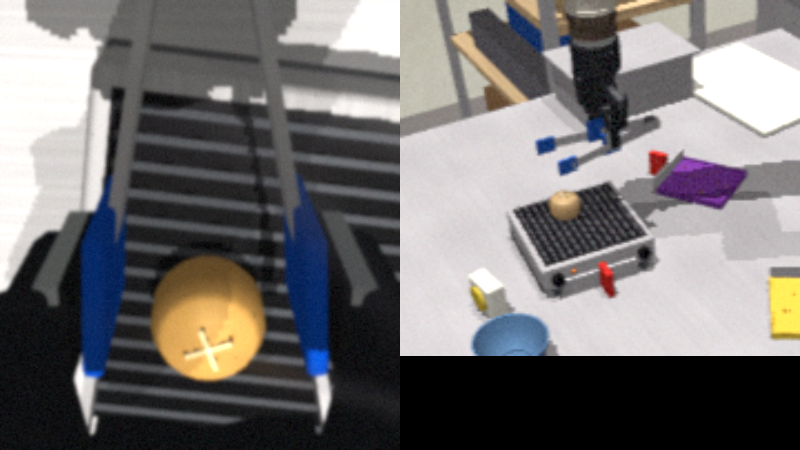

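The roll's cross centre is at crop (208,350) and its outline centre at (209,317), with the jaws on either side. The scene view shows the tongs held level above the warmer.

```bash
python3 -c "
from h import *
import pickle
i=pickle.load(open('w6.pkl','rb'))
F=lambda x,y,z:ray('wrist',200+x*.6,130+y*.6,z,i).round(4)
print(F(208,350,.098),F(209,317,.075),F(152,317,.079),F(266,317,.079))
# tong tail arms and jaws at z of TCP-.005+...
for x,y in [(95,375),(318,373),(95,425),(322,425)]: print(F(x,y,.1558+.026),F(x,y,.1558))
print(i['pose'][:3,3])"
```

```text
[ 0.5745 -0.2325  0.098 ] [ 0.5751 -0.2318  0.075 ] [ 0.5731 -0.2568  0.079 ] [ 0.5715 -0.2071  0.079 ]
[ 0.517  -0.263   0.1818] [ 0.5391 -0.2678  0.1558]
[ 0.5146 -0.2085  0.1818] [ 0.5362 -0.2017  0.1558]
[ 0.5322 -0.2633  0.1818] [ 0.5576 -0.2682  0.1558]
[ 0.5303 -0.206   0.1818] [ 0.5553 -0.1987  0.1558]
[ 0.41317437 -0.24013098  0.30383465]
```

Request:
step_arm:
  targets: "0.26 0.003 0.003 -0.03 0 0 0;0.26 0.003 0.003 -0.06 0 0 0;0.26 0.003 0.003 -0.09 0 0 0;0.26 0.003 0.003 -0.12 0 0 0;0.26 0.003 0.003 -0.14 0 0 0;0.26 0.003 0.003 -0.16 0 0 0;0.26 0.003 0.003 -0.17 0 0 0;0.26 0.003 0.003 -0.17 0 0 0"

```text
clock: 15.58
eef_pos: [0.4912, -0.2346, 0.0761]
tool_rot: [-0.019, 1.0, 0.001, -0.001]
ft_force: [-0.7, 0.5, -0.1]
grip_width: 0.0541
grasp_force: 4.3
```

```bash
python3 -c "
from h import *
import cv2
st(); s=bot.camera('scene')
hsv=cv2.cvtColor(s,cv2.COLOR_RGB2HSV)[100:200,200:350]
for lo,hi,n in(((105,120,40),(130,255,255),'blue'),((10,90,60),(25,255,255),'roll')):
  k,l,st_,c=cv2.connectedComponentsWithStats(cv2.inRange(hsv,lo,hi))
  for j in range(1,k):
    if st_[j,4]>15: print(n,st_[j],c[j].round(1))"
```

```text
15.58 p [ 0.4912 -0.2346  0.0761] yaxis deg 92.14 z [-0.002  0.001 -1.   ] F [-0.7  0.5 -0.1] w 0.0541 g 4.332352941073623 q [-0.45  0.44 -0.13  1.    0.   -0.48]
blue [77 34  8 11 62] [79.9 38.7]
blue [55 42  7  8 30] [57.4 45.1]
blue [64 51  9  9 48] [67.8 55. ]
roll [28  0 18  9 84] [34.   3.9]
roll [57 46 13 13 91] [62.1 50.9]
roll [22 88  7 12 48] [25.  93.7]
```

Request:
step_arm:
  targets: "0.26 0 0 -0.008 0 0 0;0.26 0 0 -0.008 0 0 0;0.18 0 0 -0.008 0 0 0;0.12 0 0 -0.008 0 0 0;0.06 0 0 -0.008 0 0 0;0.02 0 0 -0.008 0 0 0;-0.03 0 0 -0.008 0 0 0;-0.03 0 0 -0.008 0 0 0;-0.03 0 0 -0.008 0 0 0"

```text
clock: 16.38
eef_pos: [0.492, -0.2355, 0.0736]
tool_rot: [-0.018, 1.0, -0.0, 0.0]
ft_force: [-0.8, 0.6, 1.1]
grip_width: 0.0419
grasp_force: 27.5
```

Request:
step_arm:
  targets: "-0.1 0 0 0 0 0 0;-0.1 0 0 0 0 0 0;-0.1 0 0 0 0 0 0;-0.1 0 0 0 0 0 0"

```text
clock: 16.72
eef_pos: [0.492, -0.2355, 0.0737]
tool_rot: [-0.018, 1.0, -0.0, 0.0]
ft_force: [-2.3, -0.4, 3.2]
grip_width: 0.0408
grasp_force: 59.8
```

Request:
step_arm:
  targets: "-0.1 0 0 0.01 0 0 0;-0.1 0 0 0.03 0 0 0;-0.1 0 0 0.06 0 0 0;-0.1 0 0 0.09 0 0 0;-0.1 0 0 0.12 0 0 0;-0.1 0 0 0.15 0 0 0;-0.1 0 0 0.18 0 0 0;-0.1 0 0 0.2 0 0 0;-0.1 0 0 0.2 0 0 0;-0.1 0 0 0.2 0 0 0"

```text
clock: 17.55
eef_pos: [0.4922, -0.2355, 0.1737]
tool_rot: [-0.018, 1.0, -0.0, 0.001]
ft_force: [0.2, 0.3, -2.8]
grip_width: 0.0404
grasp_force: 60.4
```

```bash
python3 -c "
from h import *
import cv2
st(); s=bot.camera('scene')
hsv=cv2.cvtColor(s,cv2.COLOR_RGB2HSV)[60:200,200:350]
for lo,hi,n in(((105,120,40),(130,255,255),'blue'),((10,90,60),(25,255,255),'roll')):
  k,l,st_,c=cv2.connectedComponentsWithStats(cv2.inRange(hsv,lo,hi))
  for j in range(1,k):
    if st_[j,4]>15: print(n,st_[j],(c[j]+[200,60]).round(1))
i=bot.camera_info('scene');f=200/np.tan(np.radians(i['vertical_fov'])/2)
for z in(.079,.184):
  p=i['pose'][:3,:3].T@(np.array([.575,-.232,z])-i['pose'][:3,3]);print(i['cx']+f*p[0]/-p[2],i['cy']-f*p[1]/-p[2])
"
```

```text
17.55 p [ 0.4922 -0.2355  0.1737] yaxis deg 92.11 z [ 0.001 -0.001 -1.   ] F [ 0.2  0.3 -2.8] w 0.0404 g 60.42624307403457 q [-0.45  0.36  0.02  1.23 -0.   -0.48]
blue [ 39   3  15  20 132] [246.  73.]
blue [74 51  7 11 62] [277.1 116. ]
blue [59 67  8  8 47] [262.2 130.5]
roll [39  0 13 12 47] [245.7  64.4]
roll [60  0  6 16 39] [262.4  67.8]
roll [ 86   0  32  13 135] [296.5  64.7]
roll [ 14  16  30  34 155] [231.3  98.6]
roll [54 62 12 12 70] [258.5 126. ]
roll [ 22 128   7  12  48] [225.  193.7]
263.3808293652093 151.14692953165172
259.5867023482609 125.76736389935098
```

Request:
step_arm:
  targets: "-0.1 0 0 0 0 0 0;-0.1 0 0 0 0 0 0;-0.1 0 0 0 0 0 0;-0.1 0 0 0 0 0 0;-0.1 0 0 0 0 0 0;-0.1 0 0 0 0 0 0;-0.1 0 0 0 0 0 0;-0.1 0 0 0 0 0 0"

```text
clock: 18.27
eef_pos: [0.4919, -0.2354, 0.1733]
tool_rot: [-0.018, 1.0, -0.0, -0.0]
ft_force: [0.1, -0.7, -2.0]
grip_width: 0.0408
grasp_force: 60.4
```

```bash
python3 -c "
from h import *
import cv2
st(); s=bot.camera('scene')
hsv=cv2.cvtColor(s,cv2.COLOR_RGB2HSV)[110:140,245:275]
k,l,a,c=cv2.connectedComponentsWithStats(cv2.inRange(hsv,(10,90,60),(25,255,255)))
j=1+a[1:,4].argmax();p=c[j]+[245,110];print(p,a[j,4])
if abs(p-[258.5,126]).max()<1.5: print(bot.job_done())
"
```

```text
18.27 p [ 0.4919 -0.2354  0.1733] yaxis deg 92.1 z [-0. -0. -1.] F [ 0.1 -0.7 -2. ] w 0.0408 g 60.42652197487769 q [-0.45  0.36  0.02  1.23 -0.   -0.48]
[258.50746269 126.34328358] 67
the job is handed in; nothing more can be done
None
```

The job is handed in at about 18 s: the crumb tray went fully home first, and the roll is now held still in the tongs about 10 cm above the grate.

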